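Cap the brittle tubs and put them away in the drawer

ROBOT

A 6-joint arm with a two-finger parallel gripper is mounted at the origin on the work surface. World frame = base frame: x ahead of the robot, y to its left, z up, the work surface at z = 0. Lengths are in m, angles in rad, forces in N, time in s.
With the tool pointing down it reaches from about 0.3 to 0.875 m from the base axis. Payload 6.4 kg.
Tool frame: the origin (TCP) lies midway between the tips of the shut fingers; the grasp point (between the pads) lies 19 mm behind it; z points along the fingers, y is the line along which they close (so a half turn about z gives the same grasp; the last joint's range is limited). The gripper opens to 85 mm and grips with 20 to 120 N. Pads are 22 mm wide; open, the fingers measure 114 mm over their backs; the gripper's body (76 mm by 85 mm) begins 54 mm behind the grasp point. The pads swing forward as they close: fully open they stand 13 mm farther back than shut.
Start: joints at [-1.538, 0.181, 1.607, -0, 1.354, -0.206], TCP at [0.136, -0.559, 0.199] pointing down, gripper open.
Joint ranges: [-2.99, 2.99], [-0.89, 2.07], [0.3, 2.58], [-1.14, 4.28], [0, 2.63], [-3.12, 3.12]. Speed limits (rad/s): [2.57, 2.57, 3.01, 3.14, 3.14, 3.14].

INTERFACE

Orientations are given as a unit quaternion [w, x, y, z].
In Python, from bench import status, camera, ctrl gives the robot as it stands. The module is installed in compiled form; this text tells all that it offers.
- The arm moves only by the shell command python3 -m handwheel 'ROWS'. ROWS is JSON, a list that holds one entry, the list of rows, each a list of 7 numbers: the opening, from -1 (shut) to 1 (fully open), then the shift along the tool's x, y, z in cm, then the turn, a rotation vector about the tool's x, y, z in degrees. A call has 1 to 10 rows; each row is the pose to reach, as a shift and turn from the pose commanded when the call began, along the tool's axes at that moment; what a row does not reach only later rows make up. A row lasts 1/8 s, in which the tool goes at most 62.5 mm and 10.7 degrees, less where a joint would pass 70% of its speed; a pose out of reach is approached as far as the arm can. A call with a gripper value outside its range is refused whole. The fingers move at their own pace and stop on an object; the grip force is fixed at half the most. Time passes only in rows, so rows that repeat a pose let the fingers close. It gives the time, the measured TCP pose, the force, the opening and the grip force at its end, in the units of the state.
- status.get_obs(): the state, without advancing time (a new reading comes with each control period).
- camera(name): name is "scene" or "top" or "wrist"; returns a dict with "frame" (400x640x3 uint8, blue, green, red), "depth" (400x640 float32, m along the optical axis (not along the pixel's ray), 0 where there is no reading), "fx", "fy", "cx", "cy" (pixels), "extrinsics" (4x4, takes a point from camera to world coordinates); the wrist camera has in their place "hand_eye" (4x4, takes a point from camera to tool coordinates, whose origin is the TCP and whose axes are the flange's). Camera axes: x right, y down, z forward; pixel columns grow to the right and rows downward; lengths in m; the calibration is good to about 2 mm. The wrist camera is an equidistant fisheye: a pixel r from the principal point sees the ray r / f radians off the axis. A picture is of the moment at which its call begins: read the wrist's pose just before it.
- ctrl.hand_in(): hands the job in; it is judged then, once.
The state is a dict: "time_s": time; "q": joint angles; "dq": joint speeds; "joint_efforts": joint torques, N m; "eef_pos": TCP position; "eef_rot": TCP orientation; "wrist_force": force on the tool from outside, world axes, zero at the start; "torque": the same for the moment, N m; "opening": opening from 0.0 (shut) to 1.0 (fully open); "grasp_force": force on a finger pad.
Only numpy, scipy, OpenCV 4.12 (cv2) and the standard library are available. Lean on these libraries where they do the work, as an engineer would, in place of code of your own. Each camera call takes 0.05 s, during which the arm holds its last target. There are 200 camera calls.

TASK

Pull the green drawer well open, then get every filled brittle tub into it, standing upright on the drawer floor, each closed with a red cap set squarely on its rim; the caps come off the nested stack from the top, each by a quarter turn while lifting. Then push the drawer fully shut; leave any spare cap on its stand and do not disturb the carton, the jar or the scraper.

Things in the scene. Friction and masses are not known exactly. Their poses are not given: they have to be found in the camera images.
- stand_top (a point): On the axis of a fixed steel stand (disc 76 mm across, 12 mm high), at the disc's top face. It carries the nested stack of caps on a steel crown shaped like a cap's, with two lugs along this frame's x. At the start each cap's x axis is within about 10 degrees of this x.
- cap1_c (a point): Lowest cap of the stack. Red with a white band, 60 mm high, 60 g; this point is on its axis, half-way up, z up. Hollow skirt 60 mm across (z -30 to +2 mm, open below, inner diameter 55 mm), above it a solid round crown 40 mm across (z +2 to +30 mm) to hold it by. Two yellow lugs 16 mm wide stick out of the crown along the cap's own +x and -x, to 26 mm from the axis, at z +11 to +16: grip across its y.
- cap2_c (a point): Middle cap, same as cap1. Each has two yellow tabs 14 mm wide inside the skirt's lower edge, on its own +x and -x, reaching in to 22 mm from the axis. Nested, a skirt rests on the shoulder of the cap (or stand disc) below and hides its crown, caps 32 mm apart; the tabs lie under the lower one's lugs, so unturned it lifts only some 4 mm off the one below.
- cap3_c (a point): Top cap of the stack at the start, same as cap1. A cap comes free when turned about the vertical, either way, by 45 to 135 degrees (90 is best) relative to the one below it; there are no stops. Pulling without turning does not free it.
- tub1_c (a point): White round tub of golden brittle, about 160 g (two or three tubs are there; an absent one is None): 62 mm across at its flat rim, 56 at the foot, 30 high. This point: on its axis, 15 mm above the foot, z up. The brittle stands 12 mm proud of the rim, 39 mm across at the rim, 30 at its top. A cap's skirt rests on the rim round the brittle, the cap's centre then 45 mm above this point.
- tub2_c (a point): Same as tub1. A cap lowered within about 4 mm of the tub's axis goes down over the brittle and seats.
- tub3_c (a point): Same as tub1.
- drawer (a joint): Single drawer of the green unit: 0 = fully shut, 0.195 m = fully open; slides straight out along the -x of point drawer_handle, roughly towards the robot. Friction about 1.5 N, no latch.
- drawer_handle (a point): Middle of the steel bar handle, 85 mm above the table: 110 mm long along this frame's y, 10 thick (x), 14 high, 40 mm gap behind it to the front panel (panel 10 thick, 340 wide, top edge 105 mm above the table). Moves with the drawer; +x points into the unit. The shell is 340 mm wide, 118 high; its front edge is 55 mm behind the bar when shut.
- drawer_floor (a point): Centre of the drawer's floor, 12 mm above the table, 147 mm behind the handle (its +x); moves with the drawer. The floor is 132 mm (x) by 306 (y), bounded by a rail in front and walls at the sides and back, all 20 mm high; the front panel, 26 mm in front of the floor, is 93 high. Room for three capped tubs (90 mm high, the shell leaves 98) side by side along y.
- carton: Bystander: open white carton 100 x 140 x 40 mm, origin under its centre.
- seed_jar: Bystander: jar of sesame 70 mm across, 120 mm high, green lid, origin under its centre.
- scraper: Bystander: spatula lying on the table at the robot's right, origin under its middle.
Not all that is in view belongs to the job. What is shaped like the part that bears cap3_c but purple is not meant.

How it is judged:
By the outcome, as a careful person would: the job done as asked, in the order asked, and still so for the second after the job is handed in, with the robot touching nothing.
Of tub1, tub2, tub3 only 2 to 3 are there at a start; the rules pass over those that are not, and their reading is None.
At some moment in a run one of tub1, tub2, tub3 may be knocked a few centimetres aside while the robot is not near it.
It also fails if it takes over 210 s, if anything falls off the work surface, if the arm or the gripper's body presses on something with over 40 N, if the wrist force passes 120 N, or if a joint passes its speed limit or range.

## Working session

There is one attempt and no reset: what is moved stays moved. The work goes in short steps, Python scripts to look and compute and a shell command to move; the robot and the scene stay as the last step left them, time stands still between calls to the robot, and variables do not carry over. Pictures are saved under pics/ and viewed, at most 14 in all, crops included, and the job is handed in when it is done.

```bash
mkdir -p pics; cat > h.py <<'E'
import numpy as np, cv2
from scipy.spatial.transform import Rotation as R
from bench import status, camera, ctrl
def world(c):
    d=c["depth"]; v,u=np.indices(d.shape)
    P=np.stack([(u-c["cx"])/c["fx"]*d,(v-c["cy"])/c["fy"]*d,d,np.ones_like(d)],-1)
    W=P@np.array(c["extrinsics"]).T
    W=W[...,:3]; W[d==0]=np.nan
    return W
def st():
    o=status.get_obs(); q=o["eef_rot"]; return o,np.array(o["eef_pos"]),R.from_quat([q[1],q[2],q[3],q[0]])
E
python3 - <<'E'
from h import *
for n in("scene","top"):
    c=camera(n); cv2.imwrite(f"pics/{n}0.png",c["frame"]); np.savez(f"{n}0.npz",**c); print(n,np.round(c["extrinsics"],3).tolist(),c["fx"])
o,p,r=st();print(p,r.as_matrix().round(3),o["opening"],o["time_s"])
E
```

```text
scene [[0.024, 0.848, -0.53, 1.216], [1.0, -0.021, 0.011, -0.138], [-0.002, -0.53, -0.848, 1.144], [0.0, 0.0, 0.0, 1.0]] 481.8157310752755
top [[0.02, -0.989, 0.15, 0.42], [-0.999, -0.026, -0.035, -0.106], [0.039, -0.149, -0.988, 1.164], [0.0, 0.0, 0.0, 1.0]] 361.508007059788
[ 0.13598921 -0.55813206  0.19838123] [[ 0.972  0.236 -0.   ]
 [ 0.236 -0.972  0.002]
 [ 0.    -0.002 -1.   ]] 1.0043164149232378 0.1
```

View pics/top0.png

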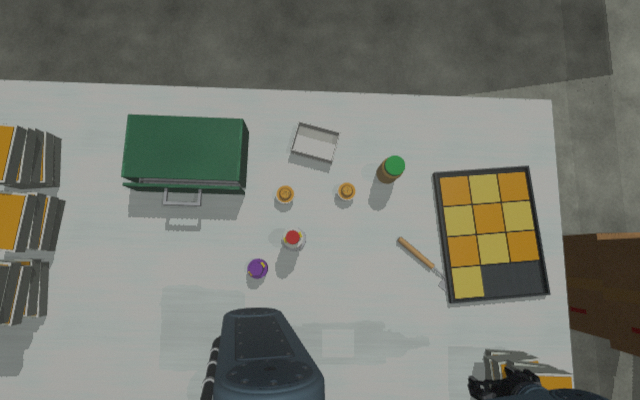

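View pics/scene0.png

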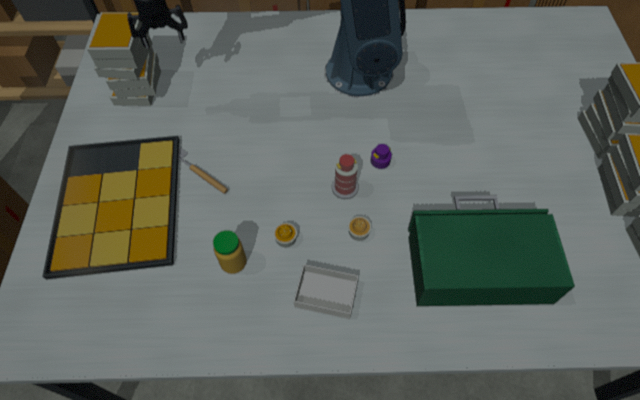

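Top view: tubs at (285,194) and (347,191). Stack with a red top crown at (292,238), the purple decoy cap at (258,268), and the drawer handle at (182,200). The scene view also shows only two tubs, at (286,233) and (359,228). Cap candidates are red (292,238) and purple (258,268). Red on the disc stand fits the description, so I'll confirm it in a crop while measuring.

```bash
python3 - <<'E'
from h import *
T=dict(np.load("top0.npz"));S=dict(np.load("scene0.npz"))
for nm,c in(("top",T),("scene",S)):
    W=world(c); hsv=cv2.cvtColor(c["frame"],cv2.COLOR_BGR2HSV); H,s,v=hsv[...,0],hsv[...,1],hsv[...,2]
    X,Y,Z=W[...,0],W[...,1],W[...,2]
    def rep(n,m):
        m=m&np.isfinite(Z)
        k,l,stt,_=cv2.connectedComponentsWithStats(m.astype(np.uint8))
        for i in range(1,k):
            if stt[i,4]>15:
                q=W[l==i]; print(nm,n,stt[i].tolist(),"mean",q.mean(0).round(4),"min",q.min(0).round(3),"max",q.max(0).round(3))
    bx=(X>.25)&(X<.9)&(abs(Y)<.45)
    rep("tubtop",bx&(Z>.02)&(Z<.055)&(Y<.1)&(Y>-.35)&(X<.62))
    rep("brittle",bx&(Z>.036)&(Z<.055)&(H>10)&(H<30)&(s>120)&(Y<.1)&(Y>-.25)&(X<.7))
    rep("redcap",bx&(Z>.125)&((H<8)|(H>172))&(s>120))
    rep("standall",bx&(Z>.05)&(Z<.22)&(Y<.05)&(Y>-.15)&(X<.55))
    rep("yl",bx&(Z>.1)&(H>18)&(H<35)&(s>120))
    rep("handle",(Z>.06)&(Z<.098)&(X>.3)&(X<.75)&(Y>.1)&(Y<.5)&(s<80))
    rep("shell",(Z>.11)&(Z<.13)&(H>50)&(H<90)&(s>100)&(X>.3)&(Y>.05))
im=np.hstack([cv2.resize(T["frame"][170:290,220:370],(400,320),interpolation=3),cv2.resize(S["frame"][130:250,260:410],(400,320),interpolation=3)])
cv2.imwrite("pics/crop1.png",im)
E
```

```text
top tubtop [275, 189, 20, 14, 226] mean [ 0.6005 -0.0357  0.0356] min [ 0.579 -0.065  0.026] max [ 0.619 -0.005  0.049]
top tubtop [337, 191, 19, 9, 136] mean [ 0.6078 -0.2298  0.0347] min [ 0.593 -0.259  0.027] max [ 0.62  -0.201  0.047]
top tubtop [247, 258, 21, 20, 173] mean [0.375  0.0384 0.0353] min [0.346 0.012 0.021] max [0.403 0.072 0.055]
top brittle [341, 185, 12, 12, 99] mean [ 0.6211 -0.2303  0.0419] min [ 0.603 -0.249  0.036] max [ 0.639 -0.213  0.047]
top brittle [279, 187, 12, 12, 102] mean [ 0.6065 -0.0351  0.0418] min [ 0.591 -0.053  0.036] max [ 0.626 -0.018  0.049]
top redcap [286, 231, 13, 13, 139] mean [ 0.4656 -0.0672  0.1364] min [ 0.448 -0.084  0.127] max [ 0.482 -0.05   0.141]
top standall [282, 227, 21, 21, 350] mean [ 0.4663 -0.0675  0.1218] min [ 0.438 -0.095  0.074] max [ 0.496 -0.037  0.141]
top standall [253, 262, 10, 13, 114] mean [0.3744 0.0371 0.0601] min [0.356 0.022 0.05 ] max [0.392 0.05  0.065]
top handle [126, 177, 8, 4, 19] mean [0.6331 0.4282 0.0761] min [0.63  0.426 0.061] max [0.638 0.434 0.095]
top handle [126, 186, 114, 20, 434] mean [0.58
[... 1006 characters left out ...]
le [278, 225, 14, 13, 134] mean [ 0.6212 -0.2291  0.041 ] min [ 0.602 -0.247  0.036] max [ 0.638 -0.212  0.047]
scene redcap [340, 155, 14, 12, 124] mean [ 0.4679 -0.0649  0.1357] min [ 0.447 -0.082  0.13 ] max [ 0.485 -0.048  0.14 ]
scene standall [375, 143, 10, 13, 105] mean [0.3741 0.0376 0.0587] min [0.351 0.024 0.05 ] max [0.393 0.05  0.065]
scene standall [335, 154, 23, 33, 625] mean [ 0.4786 -0.0664  0.105 ] min [ 0.446 -0.094  0.05 ] max [ 0.498 -0.035  0.14 ]
scene handle [454, 195, 46, 14, 314] mean [0.5661 0.2651 0.0891] min [0.552 0.21  0.075] max [0.596 0.321 0.098]
scene shell [414, 213, 160, 77, 10650] mean [0.7283 0.2628 0.1179] min [0.623 0.094 0.11 ] max [0.82  0.435 0.125]
```

View pics/crop1.png

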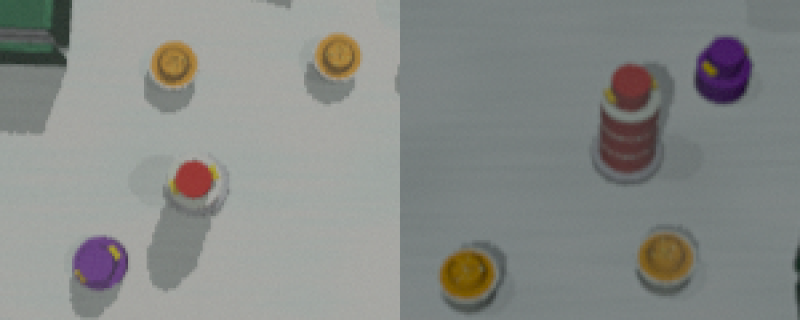

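Cap: red on the steel stand at (292,238), not purple at (258,268); the crop confirms it. The stack top at 0.137 m fits three caps (136 mm). Next I'll get the drawer yaw, the handle centre and the lug angle.

```bash
python3 - <<'E'
from h import *
for nm in("top","scene"):
    c=dict(np.load(nm+"0.npz"));W=world(c); X,Y,Z=W[...,0],W[...,1],W[...,2]
    hsv=cv2.cvtColor(c["frame"],cv2.COLOR_BGR2HSV);H,s=hsv[...,0],hsv[...,1]
    m=(Z>.113)&(Z<.124)&(X>.3)&(Y>.05)&(Y<.5); print(nm,"shell",cv2.minAreaRect(W[m][:,:2].astype(np.float32)*1000))
    m=(Z>.075)&(Z<.098)&(X>.5)&(X<.575)&(Y>.15)&(Y<.4); q=W[m]; print("bar",len(q),cv2.minAreaRect(q[:,:2].astype(np.float32)*1000),q[:,2].max())
    a=np.polyfit(q[:,1],q[:,0],1);print("x=a*y+b",a,np.median(q,0))
    m=(Z>.1)&(Z<.13)&(H>16)&(H<38)&(s>70)&(X>.4)&(X<.53)&(Y<0)&(Y>-.13);q=W[m];print("lug",q.round(3).tolist()[:30])
E
```

```text
top shell ((725.2286987304688, 264.0894775390625), (341.10711669921875, 191.6569061279297), 89.66638946533203)
bar 163 ((565.0047607421875, 264.5533142089844), (109.09991455078125, 18.598913192749023), 89.8609390258789) 0.09676498811923984
x=a*y+b [0.01440003 0.55799404] [0.56108559 0.26740015 0.09149222]
lug [[0.481, -0.083, 0.121], [0.481, -0.086, 0.12], [0.481, -0.089, 0.127], [0.478, -0.086, 0.124], [0.478, -0.089, 0.125], [0.475, -0.086, 0.124], [0.475, -0.089, 0.12], [0.472, -0.086, 0.123], [0.472, -0.089, 0.123], [0.472, -0.092, 0.122], [0.469, -0.089, 0.122], [0.469, -0.092, 0.124], [0.465, -0.043, 0.122], [0.467, -0.089, 0.109], [0.463, -0.041, 0.124], [0.463, -0.044, 0.124], [0.463, -0.046, 0.124], [0.46, -0.044, 0.123], [0.46, -0.046, 0.119], [0.457, -0.044, 0.118], [0.457, -0.047, 0.122], [0.455, -0.043, 0.108], [0.454, -0.047, 0.123], [0.454, -0.05, 0.122], [0.451, -0.047, 0.122], [0.452, -0.049, 0.107]]
scene shell ((722.5175170898438, 265.51531982421875), (342.89300537109375, 193.3349609375), 89.46945190429688)
bar 256 ((563.2747192382812, 265.5245056152344), (22.52321434020996, 110.56468200683594), 0.1688038408756256) 0.0976706943905965
x=a*y+b [0.01391246 0.55816184] [0.56213035 0.26264987 0.09005871]
lug [[0.458, -0.044, 0.123], [0.459, -0.041, 0.123], [0.462, -0.044, 0.124], [0.46, -0.041, 0.121], [0.461, -0.044, 0.118], [0.462, -0.041, 0.119], [0.464, -0.039, 0.122], [0.467, -0.086, 0.122], [0.47, -0.084, 0.127], [0.471, -0.089, 0.123], [0.472, -0.087, 0.125], [0.469, -0.084, 0.121], [0.474, -0.089, 0.123], [0.471, -0.086, 0.12], [0.475, -0.084, 0.124], [0.474, -0.089, 0.119], [0.475, -0.087, 0.121], [0.477, -0.084, 0.124], [0.476, -0.081, 0.122], [0.481, -0.087, 0.124], [0.478, -0.084, 0.121], [0.476, -0.081, 0.118], [0.481, -0.084, 0.119], [0.478, -0.081, 0.115]]
```

Shell and bar yaw are about 0°. The bar centre is near (0.562, 0.265), and the lug axis is at about 109°. I'll go to a point above the handle with tool x at world yaw 90°.

```bash
python3 -m handwheel '[[[-0.1,6,-7,-3,0,0,-8],[-0.1,12,-14,-3,0,0,-16],[-0.1,18,-21,-3,0,0,-24],[-0.1,24,-28,-3,0,0,-32],[-0.1,30,-35,-3,0,0,-40],[-0.1,36,-42,-3,0,0,-48],[-0.1,42,-49,-3,0,0,-56],[-0.1,48,-56,-3,0,0,-64],[-0.1,54,-63,-3,0,0,-72],[-0.1,60.7,-70,-3,0,0,-76.4]]]'
cat >> h.py <<'E'
def to(x,y,z,yaw=None):
    o,p,r=st(); M=r.as_matrix(); d=M.T@(np.array([x,y,z])-p)*100
    cy=np.degrees(np.arctan2(M[1,0],M[0,0])); print("pos",p.round(4),"yaw",cy.round(1),"tilt",np.degrees(np.arccos(-M[2,2])).round(2),"op",round(o["opening"],3),"gf",round(o["grasp_force"],1),"F",np.round(o["wrist_force"],1),"q",np.round(o["q"],2),"t",o["time_s"])
    print("shift cm",d.round(2),"turn",None if yaw is None else round(-((yaw-cy+180)%360-180),1))
E
python3 -c "
from h import *
to(.562,.265,.066,90)"
```

```text
time_s: 1.35
eef_pos: [0.4187, -0.0027, 0.2288]
eef_rot: [0.0, 0.705, 0.709, 0.0]
wrist_force: [1.7, -1.1, 1.2]
opening: 0.457
grasp_force: 0.0
pos [ 0.4187 -0.0027  0.2288] yaw 90.3 tilt 0.05 op 0.457 gf 0.0 F [ 1.7 -1.1  1.2] q [-0.29 -0.22  1.94 -0.    1.42 -0.3 ] t 1.35
shift cm [26.71 14.44 16.28] turn 0.3
```

```bash
python3 -m handwheel '[[[-0.2,6,3,0,0,0,0],[-0.2,12,6.2,0,0,0,0],[-0.2,18,9.6,0,0,0,0],[-0.2,24,12.9,0,0,0,0],[-0.2,26.7,14.4,1,0,0,0.3],[-0.2,26.7,14.4,3,0,0,0.3],[-0.2,26.7,14.4,3,0,0,0.3]]]'
python3 -c "
from h import *
to(.562,.265,.066,90)
c=camera('wrist'); cv2.imwrite('pics/w1.png',c['frame']); print(c['hand_eye'].round(3).tolist() if hasattr(c['hand_eye'],'round') else c['hand_eye'],c['fx'])"
```

```text
time_s: 2.22
eef_pos: [0.5598, 0.2618, 0.1956]
eef_rot: [-0.001, 0.708, 0.706, -0.003]
wrist_force: [-0.3, -1.0, 0.0]
opening: 0.399
grasp_force: 0.0
pos [0.5598 0.2618 0.1956] yaw 89.8 tilt 0.35 op 0.399 gf 0.0 F [-0.3 -1.   0. ] q [ 0.25  0.28  1.49 -0.    1.37  0.25] t 2.225
shift cm [ 0.34  0.3  12.96] turn -0.2
[[-0.0, -0.966, -0.259, 0.065], [1.0, 0.0, -0.001, -0.0], [0.001, -0.259, 0.966, -0.174], [0.0, 0.0, 0.0, 1.0]] 309.70691628693146
```

View pics/w1.png

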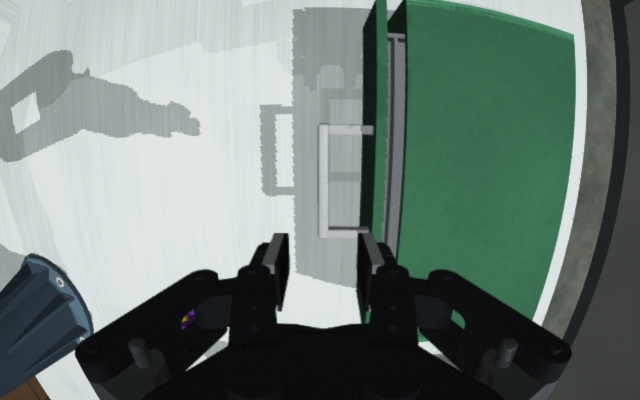

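The wrist view shows the bar at column 323 centred between the pads, with the panel at column 375 behind it. Aligned, so I'll descend.

```bash
python3 -m handwheel '[[[-0.2,0.3,0.2,3,0,0,0],[-0.2,0.3,0.2,6,0,0,0],[-0.2,0.3,0.2,9,0,0,0],[-0.2,0.3,0.2,11.5,0,0,0],[-0.2,0.3,0.2,13,0,0,0],[-0.2,0.3,0.2,13,0,0,0],[-1,0.3,0.2,13,0,0,0],[-1,0.3,0.2,13,0,0,0],[-1,0.3,0.2,13,0,0,0],[-1,0.3,0.2,13,0,0,0]]]'
python3 -c "
from h import *
to(.367,.265,.066,90)"
```

```text
time_s: 3.52
eef_pos: [0.564, 0.2655, 0.0691]
eef_rot: [0.0, 0.708, 0.706, 0.0]
wrist_force: [-0.6, 0.4, -0.3]
opening: 0.003
grasp_force: 0.0
pos [0.564  0.2655 0.0691] yaw 89.8 tilt 0.03 op 0.003 gf 0.0 F [-0.6  0.4 -0.3] q [ 0.25  0.42  1.58 -0.    1.14  0.25] t 3.525
shift cm [ -0.12 -19.7    0.3 ] turn -0.2
```

```bash
python3 -c "
from h import *
c=camera('wrist'); cv2.imwrite('pics/w2.png',c['frame'])
c=camera('scene');W=world(c);Y=W[...,1];X=W[...,0];Z=W[...,2]
m=(Z>.075)&(Z<.1)&(X>.45)&(X<.6)&(Y>.18)&(Y<.35)
for y in np.arange(.2,.34,.01):
  k=m&(abs(Y-y)<.005); print(y.round(2),np.sort(X[k])[:30:3].round(3),Z[k].max().round(3) if k.any() else '')
"
```

```text
0.2 [] 
0.21 [0.554 0.557 0.562 0.565 0.57  0.573 0.577 0.581 0.586 0.589] 0.094
0.22 [0.553 0.555 0.559 0.561 0.563 0.565 0.568 0.57  0.579 0.581] 0.095
0.23 [0.551 0.555 0.557 0.56  0.562 0.562 0.563 0.563 0.565] 0.095
0.24 [0.554 0.556 0.558 0.56  0.561 0.563 0.563 0.564] 0.095
0.25 [0.553 0.558 0.56  0.562 0.563 0.563 0.565 0.565] 0.094
0.26 [0.556 0.557 0.561 0.563 0.564 0.564] 0.094
0.27 [0.561 0.563 0.564 0.566] 0.089
0.28 [0.563 0.564] 0.091
0.29 [0.562 0.563 0.565] 0.088
0.3 [0.561 0.564] 0.084
0.31 [0.564 0.564 0.565 0.571 0.572 0.576 0.581 0.582 0.585 0.589] 0.094
0.32 [0.564 0.568 0.572 0.576 0.583 0.586 0.592] 0.094
0.33 [] 
0.34 []
```

View pics/w2.png

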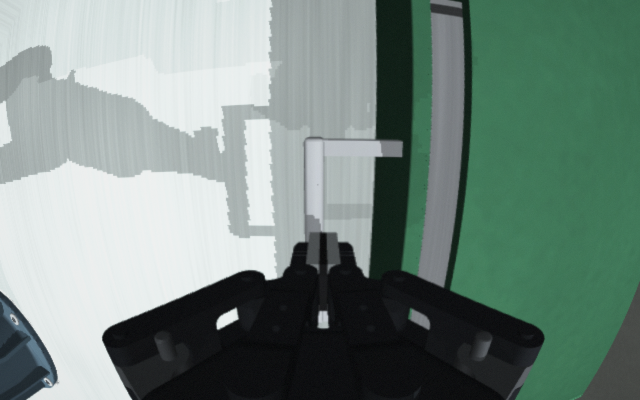

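The bar runs at columns 304–327 right under the shut fingers (322), yet the opening reads about 0. A small pull will show whether the bar is held.

```bash
python3 -m handwheel '[[[-1,0,-0.5,0,0,0,0],[-1,0,-1,0,0,0,0],[-1,0,-1.5,0,0,0,0],[-1,0,-2,0,0,0,0],[-1,0,-2,0,0,0,0]]]'
python3 -c "
from h import *
to(.367,.265,.066,90)
c=camera('wrist'); cv2.imwrite('pics/w3.png',c['frame'])
c=camera('scene');W=world(c);Y=W[...,1];X=W[...,0];Z=W[...,2]
m=(Z>.075)&(Z<.1)&(X>.45)&(X<.6)&(Y>.18)&(Y<.35)
for y in (.22,.23,.24,.29,.3):
  k=m&(abs(Y-y)<.005); print(y,np.sort(X[k])[:30:3].round(3),Z[k].max().round(3) if k.any() else '')
"
```

```text
time_s: 4.25
eef_pos: [0.5434, 0.2655, 0.0687]
eef_rot: [-0.0, 0.708, 0.706, -0.0]
wrist_force: [-0.4, 0.2, -0.4]
opening: -0.005
grasp_force: 0.0
pos [0.5434 0.2655 0.0687] yaw 89.8 tilt 0.01 op -0.005 gf 0.0 F [-0.4  0.2 -0.4] q [0.26 0.39 1.63 0.   1.12 0.26] t 4.25
shift cm [ -0.11 -17.64   0.28] turn -0.2
0.22 [0.552 0.556 0.558 0.56  0.562 0.564 0.565 0.57  0.574 0.578] 0.096
0.23 [0.554 0.557 0.559 0.561 0.562 0.563 0.564 0.565] 0.094
0.24 [0.552 0.555 0.558 0.562 0.563 0.563 0.563 0.564] 0.094
0.29 [0.554 0.559 0.561 0.562 0.563 0.564 0.566] 0.094
0.3 [0.556 0.558 0.56  0.562 0.563 0.563] 0.096
```

```bash
python3 -c "
from h import *
c=camera('scene');W=world(c);cv2.imwrite('pics/s3.png',np.hstack([cv2.resize(c['frame'][140:240,420:540],(480,400)),cv2.resize(cv2.imread('pics/w3.png')[100:350,220:420],(320,400))]))
cw=camera('wrist');o,p,r=st();d=cw['depth'];f=cw['fx'];v,u=np.indices(d.shape);x=u-cw['cx'];y=v-cw['cy'];rr=np.hypot(x,y)+1e-9;t=np.tan(rr/f)
P=np.stack([x/rr*t*d,y/rr*t*d,d],-1);he=np.array(cw['hand_eye']);T=P@he[:3,:3].T+he[:3,3]
for a,b in [(250,323),(270,323),(160,315),(200,315),(300,300),(320,323)]: print(a,b,T[a,b].round(3),(r.apply(T[a,b])+p).round(3))
"
```

```text
250 323 [ 0.01  -0.    -0.056] [0.544 0.276 0.125]
270 323 [ 0.008 -0.    -0.069] [0.544 0.274 0.138]
160 315 [ 0.03  -0.007  0.069] [0.537 0.296 0.   ]
200 315 [-0.003 -0.007  0.069] [0.537 0.263 0.   ]
300 300 [ 0.016 -0.007 -0.103] [0.537 0.282 0.171]
320 323 [-0.124 -0.     0.07 ] [ 0.543  0.141 -0.001]
```

View pics/s3.png

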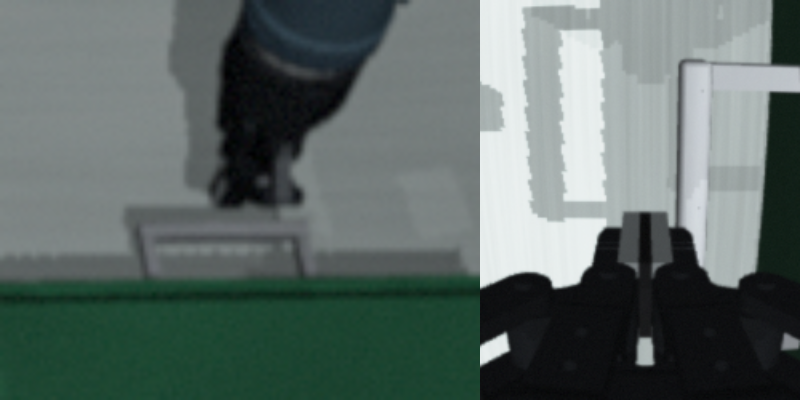

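The fingers are shut above and clear of the bar, so the tips seem higher than the TCP reading. I'll measure the pad tips with the wrist depth.

```bash
cat >> h.py <<'E'
def wristT():
    o,p,r=st(); c=camera('wrist');d=c['depth'];f=c['fx'];v,u=np.indices(d.shape);x=u-c['cx'];y=v-c['cy'];rr=np.hypot(x,y)+1e-9;t=np.tan(rr/f)
    P=np.stack([x/rr*t*d,y/rr*t*d,d],-1);he=np.array(c['hand_eye']);T=P@he[:3,:3].T+he[:3,3]
    return c['frame'],T,r.apply(T.reshape(-1,3)).reshape(T.shape)+p
E
python3 -c "
from h import *
f,T,W=wristT()
for a in range(222,262,3): print(a,T[a,314].round(3),T[a,332].round(3))
for a in (150,180,210,220): print('bar',a,[W[a,b].round(3).tolist() for b in (345,350,354,358)])
"
```

```text
222 [-0.022 -0.008  0.069] [-0.022  0.007  0.069]
225 [-0.025 -0.008  0.071] [-0.025  0.007  0.07 ]
228 [-0.027 -0.008  0.069] [-0.027  0.007  0.07 ]
231 [-0.03  -0.008  0.07 ] [-0.03   0.007  0.069]
234 [ 0.011 -0.005 -0.039] [ 0.011  0.004 -0.039]
237 [ 0.01  -0.005 -0.041] [ 0.011  0.004 -0.043]
240 [ 0.011 -0.004 -0.047] [ 0.011  0.004 -0.046]
243 [ 0.011 -0.004 -0.049] [ 0.01   0.004 -0.049]
246 [ 0.01  -0.004 -0.052] [ 0.011  0.003 -0.053]
249 [ 0.011 -0.004 -0.056] [ 0.01   0.003 -0.054]
252 [ 0.011 -0.004 -0.059] [ 0.011  0.003 -0.059]
255 [ 0.01  -0.004 -0.06 ] [ 0.011  0.003 -0.062]
258 [ 0.011 -0.004 -0.064] [ 0.011  0.003 -0.064]
261 [ 0.011 -0.004 -0.067] [ 0.01   0.003 -0.066]
bar 150 [[0.555, 0.314, 0.091], [0.557, 0.314, 0.091], [0.559, 0.314, 0.092], [0.561, 0.314, 0.092]]
bar 180 [[0.555, 0.299, 0.091], [0.557, 0.299, 0.092], [0.559, 0.299, 0.091], [0.561, 0.299, 0.092]]
bar 210 [[0.555, 0.283, 0.092], [0.558, 0.283, 0.092], [0.56, 0.283, 0.091], [0.562, 0.283, 0.093]]
bar 220 [[0.555, 0.278, 0.092], [0.558, 0.277, 0.092], [0.56, 0.278, 0.092], [0.562, 0.278, 0.092]]
```

The pad tips lie 37 mm short of the reported TCP: tool z ≈ −0.037 in the wrist depth, and the bar was missed. The same depth puts the bar top at 0.092, as specified. From here on I'll use tip z = reported z + 0.037 and aim for reported z ≈ 0.029 at the bar.

```bash
python3 -m handwheel '[[[-0.2,0,0.8,0,0,0,0],[-0.2,0,1.6,0,0,0,0],[-0.2,0,1.6,0,0,0,0],[-0.2,0,1.6,2,0,0,0],[-0.2,0,1.6,4,0,0,0],[-0.2,0,1.6,4,0,0,0],[-1,0,1.6,4,0,0,0],[-1,0,1.6,4,0,0,0],[-1,0,1.6,4,0,0,0],[-1,0,1.6,4,0,0,0]]]'
python3 -c "
from h import *
to(.367,.265,.029,90)"
```

```text
time_s: 5.75
eef_pos: [0.5591, 0.2652, 0.0276]
eef_rot: [-0.0, 0.708, 0.706, -0.001]
wrist_force: [1.7, 1.0, -8.8]
opening: 0.108
grasp_force: 58.6
pos [0.5591 0.2652 0.0276] yaw 89.8 tilt 0.1 op 0.108 gf 58.6 F [ 1.7  1.  -8.8] q [0.25 0.47 1.6  0.   1.07 0.26] t 5.75
shift cm [ -0.09 -19.21  -0.11] turn -0.2
```

Gripped. Pulling 18 cm.

```bash
python3 -m handwheel '[[[-1,0,-1,0,0,0,0],[-1,0,-3,0,0,0,0],[-1,0,-5.5,0,0,0,0],[-1,0,-8,0,0,0,0],[-1,0,-10.5,0,0,0,0],[-1,0,-13,0,0,0,0],[-1,0,-15.5,0,0,0,0],[-1,0,-17.5,0,0,0,0],[-1,0,-18,0,0,0,0],[-1,0,-18,0,0,0,0]]]'
python3 -c "
from h import *
to(.367,.265,.029,90)"
```

```text
time_s: 7.0
eef_pos: [0.378, 0.2664, 0.0276]
eef_rot: [-0.001, 0.708, 0.706, -0.0]
wrist_force: [2.6, 4.9, -18.2]
opening: 0.104
grasp_force: 60.2
pos [0.378  0.2664 0.0276] yaw 89.8 tilt 0.08 op 0.104 gf 60.2 F [  2.6   4.9 -18.2] q [0.36 0.17 2.01 0.   0.96 0.36] t 7.0
shift cm [-0.14 -1.1  -0.13] turn -0.2
```

```bash
python3 -m handwheel '[[[-0.2,0,0,0,0,0,0],[-0.2,0,0,0,0,0,0],[-0.2,0,0,-4,0,0,0],[-0.2,0,0,-9,0,0,0],[0.5,0,2,-14,0,0,-10],[0.5,-3,5,-17,0,0,-20],[0.7,-8,8,-17,0,0,-30],[0.7,-14,12,-17,0,0,-40],[0.7,-18,15,-17,0,0,-50],[0.7,-22,18,-17,0,0,-60]]]'
python3 -c "
from h import *
to(.607,-.035,.15,180)"
```

```text
time_s: 8.25
eef_pos: [0.5603, 0.0434, 0.1999]
eef_rot: [0.001, 0.258, 0.966, 0.0]
wrist_force: [0.3, 1.1, 0.5]
opening: 0.852
grasp_force: 0.0
pos [0.5603 0.0434 0.1999] yaw 150.1 tilt 0.11 op 0.852 gf 0.0 F [0.3 1.1 0.5] q [-0.13  0.15  1.64  0.    1.35 -1.18] t 8.25
shift cm [-7.95 -4.48  5.  ] turn -29.9
```

```bash
python3 -m handwheel '[[[0.7,-4,-2.2,2,0,0,-10],[0.7,-8,-4.5,4,0,0,-20],[0.7,-8,-4.5,7,0,0,-30],[0.7,-8,-4.5,8,0,0,-30],[0.7,-8,-4.5,8,0,0,-30]]]'
cat >> h.py <<'E'
def tub(x0,y0,z0=0,cam=None):
    "centre of the brittle/rim near x0,y0 from top+scene"
    for n in ("top","scene"):
        c=camera(n);W=world(c);hsv=cv2.cvtColor(c["frame"],cv2.COLOR_BGR2HSV);H,s=hsv[...,0],hsv[...,1]
        m=(abs(W[...,0]-x0)<.06)&(abs(W[...,1]-y0)<.06)&(W[...,2]>z0+.033)&(W[...,2]<z0+.055)&(H>10)&(H<30)&(s>120)
        q=W[m]; print(n,len(q),q.mean(0).round(4),((q.min(0)+q.max(0))/2).round(4))
E
python3 -c "
from h import *
to(.607,-.035,-.03,180)
f,T,W=wristT(); cv2.imwrite('pics/w4.png',f)
hsv=cv2.cvtColor(f,cv2.COLOR_BGR2HSV);H,s=hsv[...,0],hsv[...,1]
m=(W[...,2]>.033)&(W[...,2]<.05)&(H>10)&(H<30)&(s>120)&(abs(W[...,0]-.607)<.06)&(abs(W[...,1]+.035)<.06);q=W[m];print('wrist',len(q),q.mean(0).round(4),((q.min(0)+q.max(0))/2).round(4),q.max(0)-q.min(0))
m=(W[...,2]>.024)&(W[...,2]<.05)&(abs(W[...,0]-.607)<.06)&(abs(W[...,1]+.035)<.06);q=W[m];print('rim',len(q),((q.min(0)+q.max(0))/2).round(4),q.max(0)-q.min(0))
m=(T[...,2]<-.02)&(T[...,2]>-.06)&(abs(T[...,1])<.06)&(abs(T[...,0])<.02);q=T[m];print('pads',len(q),q.min(0),q.max(0),np.sort(q[:,2])[-8:])
tub(.607,-.035);tub(.621,-.23)
"
```

```text
time_s: 8.88
eef_pos: [0.6051, -0.0333, 0.1188]
eef_rot: [-0.0, 0.003, 1.0, 0.0]
wrist_force: [-0.0, -0.2, 0.4]
opening: 0.854
grasp_force: 0.0
pos [ 0.6051 -0.0333  0.1188] yaw 179.6 tilt 0.05 op 0.854 gf 0.0 F [-0.  -0.2  0.4] q [-0.25  0.33  1.59  0.    1.22 -1.81] t 8.875
shift cm [-0.2  -0.17 14.88] turn -0.4
wrist 1490 [ 0.6029 -0.0356  0.0402] [ 0.6049 -0.0357  0.0388] [0.03843273 0.0373738  0.01149261]
rim 3733 [ 0.6049 -0.036   0.0359] [0.06186043 0.06153233 0.01727053]
pads 1594 [-0.01099512 -0.05037307 -0.05999992] [ 0.01232341  0.05002962 -0.03926624] [-0.0403283  -0.04030574 -0.04001306 -0.03999408 -0.03987532 -0.03986546
 -0.039852   -0.03926624]
top 1 [ 0.6003 -0.0117  0.0358] [ 0.6003 -0.0117  0.0358]
scene 160 [ 0.6086 -0.0348  0.0399] [ 0.6089 -0.0354  0.0401]
top 127 [ 0.6209 -0.2311  0.0403] [ 0.6209 -0.2331  0.0401]
scene 163 [ 0.6227 -0.2296  0.0402] [ 0.6188 -0.2313  0.0408]
```

View pics/w4.png

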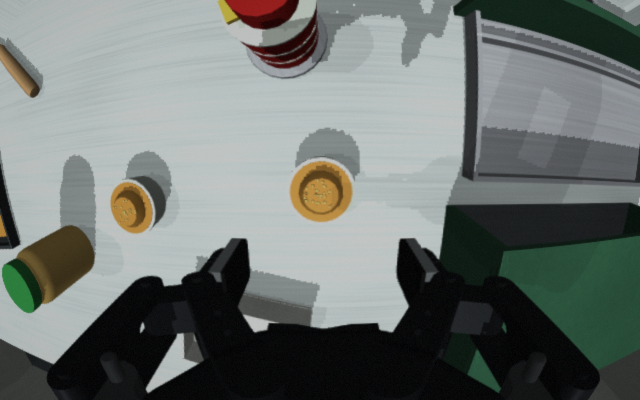

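The wrist view shows tub A at (321,190), centred between the pads (240..405), with the other tub at (132,207). Descending to grip it.

```bash
python3 -m handwheel '[[[0.7,0,-0.25,4,0,0,0],[0.7,0,-0.25,8,0,0,0],[0.7,0,-0.25,12,0,0,0],[0.7,0,-0.25,14,0,0,0],[0.7,0,-0.25,14.9,0,0,0],[0.7,0,-0.25,14.9,0,0,0],[-1,0,-0.25,14.9,0,0,0],[-1,0,-0.25,14.9,0,0,0],[-1,0,-0.25,14.9,0,0,0]]]'
```

```text
time_s: 10.25
eef_pos: [0.6073, -0.0366, -0.0282]
eef_rot: [0.002, 0.002, 1.0, -0.0]
wrist_force: [0.5, -0.3, 6.6]
opening: 0.71
grasp_force: 65.5
```

```bash
python3 -c "
from h import *
to(.607,-.035,-.03,180)"
```

```text
pos [ 0.6073 -0.0366 -0.0282] yaw 179.8 tilt 0.21 op 0.71 gf 65.5 F [ 0.5 -0.3  6.6] q [-0.26  0.54  1.65  0.    0.95 -1.82] t 10.25
shift cm [0.04 0.16 0.18] turn -0.2
```

```bash
python3 -m handwheel '[[[-1,0,0,-4,0,0,0],[-1,0,0,-10,0,0,0],[-1,0,0,-16,0,0,0],[-1,2,5,-17,0,0,0],[-1,4,11,-17,0,0,0],[-1,6,17,-17,0,0,0],[-1,8.2,23,-17,0,0,0],[-1,8.2,29,-17,0,0,0],[-1,8.2,35,-17,0,0,0],[-1,8.2,37.2,-17,0,0,0]]]'
python3 -c "
from h import *
to(.525,.335,-.014,180)
c=camera('scene');W=world(c);X,Y,Z=W[...,0],W[...,1],W[...,2]
m=(abs(Y-.26)<.06)&(X>.3)&(X<.7);
for a in range(0,1):
  for x in np.arange(.36,.66,.01):
    k=m&(abs(X-x)<.005); print(round(x,2),np.round(np.nanmedian(Z[k]),3) if k.any() else '',end='; ')
f,T,W=wristT(); cv2.imwrite('pics/w5.png',f)
X,Y,Z=W[...,0],W[...,1],W[...,2]
m=(abs(Y-.26)<.03)
print()
for x in np.arange(.36,.66,.01):
    k=m&(abs(X-x)<.005); print(round(x,2),np.round(np.nanmedian(Z[k]),3) if k.any() else '',end='; ')
k=(Z>.02)&(Z<.04)&(X>.45)&(X<.6)&(Y>.05)&(Y<.5);print(Y[k].min(),Y[k].max())
"
```

```text
time_s: 11.5
eef_pos: [0.5241, 0.3392, 0.14]
eef_rot: [0.0, 0.0, 1.0, 0.0]
wrist_force: [0.4, -0.1, -1.7]
opening: 0.704
grasp_force: 65.5
pos [0.5241 0.3392 0.14  ] yaw 180.0 tilt 0.04 op 0.704 gf 65.5 F [ 0.4 -0.1 -1.7] q [ 0.38  0.34  1.53  0.    1.27 -1.19] t 11.5
shift cm [-0.09 -0.43 15.4 ] turn -0.0
0.36 ; 0.37 0.091; 0.38 0.092; 0.39 0.528; 0.4 0.535; 0.41 0.533; 0.42 0.529; 0.43 0.074; 0.44 0.511; 0.45 0.534; 0.46 0.032; 0.47 0.498; 0.48 0.495; 0.49 0.491; 0.5 0.487; 0.51 0.462; 0.52 0.339; 0.53 0.286; 0.54 0.353; 0.55 0.402; 0.56 0.479; 0.57 0.507; 0.58 0.5; 0.59 0.495; 0.6 ; 0.61 ; 0.62 ; 0.63 0.118; 0.64 0.118; 0.65 0.118; 0.66 0.118; 
0.36 -0.0; 0.37 0.0; 0.38 0.089; 0.39 -0.0; 0.4 -0.0; 0.41 0.0; 0.42 0.105; 0.43 0.102; 0.44 0.012; 0.45 0.012; 0.46 0.012; 0.47 0.012; 0.48 0.012; 0.49 0.012; 0.5 0.012; 0.51 0.254; 0.52 0.256; 0.53 0.235; 0.54 0.012; 0.55 0.012; 0.56 0.012; 0.57 0.012; 0.58 0.011; 0.59 0.014; 0.6 0.031; 0.61 ; 0.62 ; 0.63 0.117; 0.64 0.118; 0.65 0.117; 0.66 0.117; 0.10583580075179075 0.4240715463621124
```

View pics/w5.png

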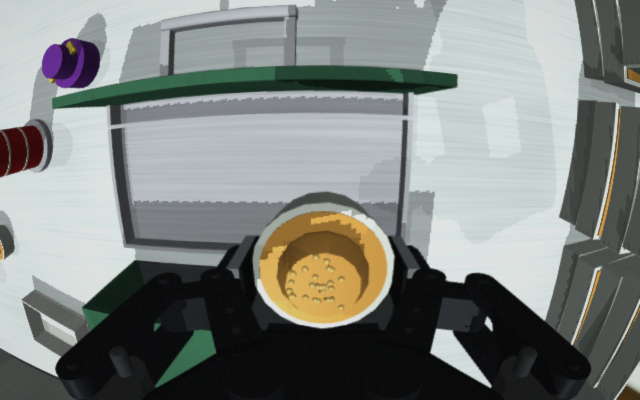

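The tub is held and the empty drawer floor is visible, side walls at y 0.106 and 0.424. Lowering the tub at (0.525, 0.335).

```bash
python3 -m handwheel '[[[-1,-0.1,-0.4,4,0,0,0],[-1,-0.1,-0.4,8,0,0,0],[-1,-0.1,-0.4,12,0,0,0],[-1,-0.1,-0.4,14.5,0,0,0],[-1,-0.1,-0.4,15.4,0,0,0],[-1,-0.1,-0.4,15.4,0,0,0],[0.6,-0.1,-0.4,15.4,0,0,0],[0.6,-0.1,-0.4,15.4,0,0,0],[0.6,-0.1,-0.4,10,0,0,0],[0.6,-0.1,-0.4,0,0,0,0]]]'
python3 -c "
from h import *
to(.621,-.231,.14,180);tub(.621,-.231);f,T,W=wristT()
m=(W[...,2]>.036)&(W[...,2]<.065)&(abs(W[...,0]-.525)<.06)&(abs(W[...,1]-.335)<.05);q=W[m];print('rim',len(q),((q.min(0)+q.max(0))/2).round(4),q.max(0)-q.min(0),q.max(0))"
```

```text
time_s: 12.85
eef_pos: [0.525, 0.3317, 0.1028]
eef_rot: [-0.001, 0.002, 1.0, -0.0]
wrist_force: [0.9, 1.0, -0.7]
opening: 0.798
grasp_force: 0.0
pos [0.525  0.3317 0.1028] yaw 179.8 tilt 0.14 op 0.798 gf 0.0 F [ 0.9  1.  -0.7] q [ 0.37  0.38  1.56 -0.    1.2  -1.19] t 12.85
shift cm [ -9.8  -56.24  -3.69] turn -0.2
top 117 [ 0.6213 -0.2304  0.0403] [ 0.6195 -0.2313  0.0401]
scene 161 [ 0.6223 -0.2299  0.0401] [ 0.6247 -0.2312  0.04  ]
rim 4349 [0.5252 0.3307 0.0472] [0.062073   0.06066304 0.01724367] [0.55620496 0.36106486 0.05586649]
```

Tub 1 stands in the drawer at (0.525, 0.331). On to tub 2.

```bash
python3 -m handwheel '[[[0.7,-1,-6,-3,0,0,0],[0.7,-2,-12,-3,0,0,0],[0.7,-3,-18,-3,0,0,0],[0.7,-4,-24,-3,0,0,0],[0.7,-5,-30,-3,0,0,0],[0.7,-6,-36,-3,0,0,0],[0.7,-7,-42,-3,0,0,0],[0.7,-8,-48,-3,0,0,0],[0.7,-9,-54,-2,0,0,0],[0.7,-9.7,-56.2,-1,0,0,0]]]'
cat >> h.py <<'E'
def wtub(x0,y0,z0=0):
    f,T,W=wristT();m=(W[...,2]>z0+.024)&(W[...,2]<z0+.05)&(abs(W[...,0]-x0)<.05)&(abs(W[...,1]-y0)<.05)
    q=W[m];print('rim',len(q),((q.min(0)+q.max(0))/2).round(4),(q.max(0)-q.min(0)).round(3),q.max(0).round(3)); return f
E
python3 -c "
from h import *
to(.621,-.231,-.03,180);wtub(.621,-.231)"
```

```text
time_s: 14.25
eef_pos: [0.6201, -0.234, 0.1109]
eef_rot: [-0.0, 0.004, 1.0, -0.0]
wrist_force: [-0.6, 0.8, 0.2]
opening: 0.852
grasp_force: 0.0
pos [ 0.6201 -0.234   0.1109] yaw 179.6 tilt 0.05 op 0.852 gf 0.0 F [-0.6  0.8  0.2] q [-0.54  0.45  1.44 -0.    1.25 -2.1 ] t 14.25
shift cm [-0.09  0.31 14.09] turn -0.4
rim 3932 [ 0.6198 -0.232   0.0344] [0.061 0.061 0.019] [ 0.65  -0.202  0.044]
```

```bash
python3 -m handwheel '[[[0.7,0,0.2,4,0,0,0],[0.7,0,0.2,8,0,0,0],[0.7,0,0.2,12,0,0,0],[0.7,0,0.2,14,0,0,0],[0.7,0,0.2,14,0,0,0],[-1,0,0.2,14,0,0,0],[-1,0,0.2,14,0,0,0],[-1,0,0.2,14,0,0,0],[-1,0,0.2,8,0,0,0],[-1,0,0.2,0,0,0,0]]]'
python3 -c "
from h import *
to(.525,.2,-.016,180)"
```

```text
time_s: 15.55
eef_pos: [0.6198, -0.2278, 0.095]
eef_rot: [-0.001, 0.002, 1.0, 0.001]
wrist_force: [0.9, -0.3, -1.5]
opening: 0.705
grasp_force: 66.0
pos [ 0.6198 -0.2278  0.095 ] yaw 179.8 tilt 0.16 op 0.705 gf 66.0 F [ 0.9 -0.3 -1.5] q [-0.53  0.47  1.46  0.    1.22 -2.1 ] t 15.55
shift cm [ 9.62 42.72 11.18] turn -0.2
```

```bash
python3 -m handwheel '[[[-1,0,0,-4,0,0,0],[-1,1,6,-4,0,0,0],[-1,2.4,12,-4,0,0,0],[-1,3.7,18,-4,0,0,0],[-1,5,24,-4,0,0,0],[-1,6.5,30,-4,0,0,0],[-1,8,36,-4,0,0,0],[-1,9.5,42,-4,0,0,0],[-1,9.5,43.2,-4,0,0,0],[-1,9.5,43.2,-4,0,0,0]]]'
python3 -c "
from h import *
to(.525,.2,-.016,180)"
```

```text
time_s: 16.8
eef_pos: [0.5275, 0.2045, 0.135]
eef_rot: [0.0, 0.001, 1.0, -0.0]
wrist_force: [-0.2, 0.2, -2.1]
opening: 0.704
grasp_force: 66.1
pos [0.5275 0.2045 0.135 ] yaw 179.9 tilt 0.04 op 0.704 gf 66.1 F [-0.2  0.2 -2.1] q [ 0.16  0.23  1.69 -0.    1.23 -1.41] t 16.8
shift cm [ 0.26 -0.45 15.1 ] turn -0.1
```

```bash
python3 -m handwheel '[[[-1,0.2,-0.4,4,0,0,0],[-1,0.2,-0.4,8,0,0,0],[-1,0.2,-0.4,12,0,0,0],[-1,0.2,-0.4,14.2,0,0,0],[-1,0.2,-0.4,14.9,0,0,0],[-1,0.2,-0.4,14.9,0,0,0],[0.6,0.2,-0.4,14.9,0,0,0],[0.6,0.2,-0.4,14.9,0,0,0],[0.6,0.2,-0.4,10,0,0,0],[0.6,0.2,-0.4,3.8,0,0,0]]]'
python3 -m handwheel '[[[0.6,0,0,-4,0,0,0],[0.6,0,0,-8,0,0,0],[0.6,0,0,-8,0,0,0]]]' >/dev/null
python3 -c "
from h import *
to(.467,-.066,.15,109);wtub(.525,.2,.012)
c=camera('top');cv2.imwrite('pics/t2.png',c['frame'])
W=world(c);m=(abs(W[...,0]-.467)<.04)&(abs(W[...,1]+.067)<.04)&(W[...,2]>.131);q=W[m];print('top crown',len(q),q.mean(0).round(4),((q.min(0)+q.max(0))/2).round(4))
"
```

```text
time_s: 18.05
eef_pos: [0.524, 0.1997, 0.0967]
eef_rot: [-0.002, 0.002, 1.0, -0.0]
wrist_force: [1.1, 0.7, -0.0]
opening: 0.796
grasp_force: 0.0
pos [0.5281 0.2006 0.1814] yaw 179.8 tilt 0.48 op 0.802 gf 0.0 F [-0.2  0.3 -0.6] q [ 0.15  0.17  1.66  0.    1.31 -1.41] t 18.425
shift cm [  6.05 -26.68   3.05] turn 70.8
rim 1776 [0.5474 0.1706 0.0464] [0.055 0.041 0.018] [0.575 0.191 0.056]
top crown 156 [ 0.467  -0.067   0.1365] [ 0.4669 -0.0668  0.1364]
```

View pics/t2.png

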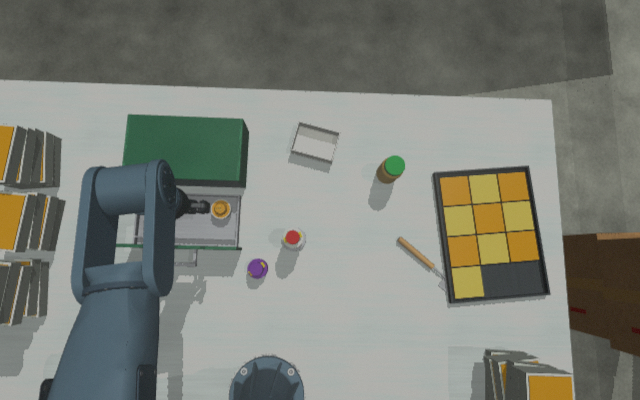

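The tub now appears at (221,209), shifted a few centimetres from where I put it, with no obstruction seen. Re-measuring.

```bash
python3 -c "
from h import *
f=wtub(.55,.165,.012);wtub(.525,.331,.012);tub(.55,.165,.012);cv2.imwrite('pics/w6.png',f)"
```

```text
rim 2582 [0.5507 0.1608 0.0469] [0.062 0.062 0.018] [0.582 0.192 0.056]
rim 2316 [0.5284 0.331  0.0461] [0.061 0.063 0.02 ] [0.559 0.362 0.056]
top 139 [0.5523 0.1588 0.0525] [0.5504 0.1593 0.0537]
scene 150 [0.555  0.1603 0.0519] [0.5543 0.1632 0.0529]
```

View pics/w6.png

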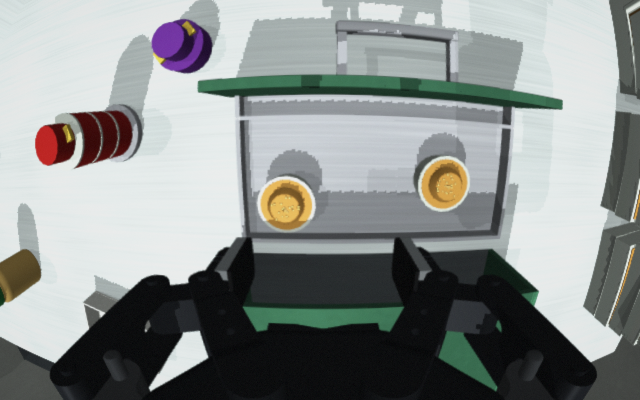

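Tub 2 stands upright on the drawer floor at (0.551, 0.161), clear of the walls after the announced knock, so it can be capped where it is. Now the top cap.

```bash
python3 -m handwheel '[[[0.3,1,-5,0,0,0,10],[0.3,2,-10,0,0,0,20],[0.3,3.5,-15,0,0,0,30],[0.3,4.5,-20,0,0,0,40],[0.3,5.5,-25,0,0,0,50],[0.3,6.05,-26.7,0,0,0,60],[0.3,6.05,-26.7,0,0,0,70],[0.3,6.05,-26.7,2,0,0,70.8],[0.3,6.05,-26.7,3,0,0,70.8],[0.3,6.05,-26.7,3,0,0,70.8]]]'
python3 -c "
from h import *
to(.467,-.067,.075,109);f,T,W=wristT();cv2.imwrite('pics/w7.png',f)
hsv=cv2.cvtColor(f,cv2.COLOR_BGR2HSV);H,s=hsv[...,0],hsv[...,1];X,Y,Z=W[...,0],W[...,1],W[...,2]
n=(abs(X-.467)<.05)&(abs(Y+.067)<.05)
q=W[n&(Z>.132)&(Z<.145)];print('crown',len(q),((q.min(0)+q.max(0))/2).round(4),(q.max(0)-q.min(0)).round(3))
q=W[n&(Z>.112)&(Z<.128)&(H>18)&(H<36)&(s>90)];k=q[:,1]>-.067;a,b=q[k].mean(0),q[~k].mean(0);print('lugs',a.round(3),b.round(3),k.sum(),(~k).sum(),np.degrees(np.arctan2(*(a-b)[1::-1])))
"
```

```text
time_s: 19.98
eef_pos: [0.4629, -0.0663, 0.1454]
eef_rot: [-0.001, 0.581, 0.814, -0.0]
wrist_force: [0.2, 1.0, -0.2]
opening: 0.65
grasp_force: 0.0
pos [ 0.4629 -0.0663  0.1454] yaw 109.0 tilt 0.17 op 0.65 gf 0.0 F [ 0.2  1.  -0.2] q [-0.4  -0.    1.92  0.    1.23 -0.73] t 19.975
shift cm [-0.22  0.38  7.04] turn 0.0
crown 2861 [ 0.4643 -0.0667  0.135 ] [0.04  0.039 0.006]
lugs [ 0.456 -0.046  0.121] [ 0.473 -0.091  0.122] 262 12 110.17226018967526
```

View pics/w7.png

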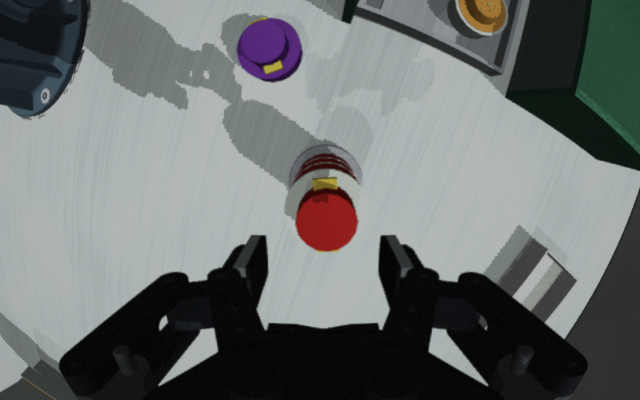

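The wrist view shows the red crown at (326,218), between the pads (255..393), with a yellow lug at (325,184) along tool x. Fingers will close across the cap's y, as wanted. Descend and grip.

```bash
python3 -m handwheel '[[[0.3,-0.1,0.2,2.5,0,0,0],[0.3,-0.1,0.2,5,0,0,0],[0.3,-0.1,0.2,6.5,0,0,0],[0.3,-0.1,0.2,7,0,0,0],[0.3,-0.1,0.2,7,0,0,0],[-1,-0.1,0.2,7,0,0,0],[-1,-0.1,0.2,7,0,0,0],[-1,-0.1,0.2,7,0,0,0],[-1,-0.1,0.2,7,0,0,0]]]'
```

```text
time_s: 21.15
eef_pos: [0.467, -0.0674, 0.0778]
eef_rot: [0.001, 0.581, 0.814, 0.0]
wrist_force: [-0.9, 0.4, 6.1]
opening: 0.454
grasp_force: 60.0
```

```bash
python3 -m handwheel '[[[-1,0,0,-0.4,0,0,0],[-1,0,0,-0.4,0,0,10],[-1,0,0,-0.4,0,0,20],[-1,0,0,-0.4,0,0,30],[-1,0,0,-0.4,0,0,40],[-1,0,0,-0.4,0,0,50],[-1,0,0,-0.4,0,0,60],[-1,0,0,-0.5,0,0,70],[-1,0,0,-0.6,0,0,80],[-1,0,0,-0.7,0,0,90]]]'
python3 -m handwheel '[[[-1,0,0,-1,0,0,0],[-1,0,0,-2.5,0,0,0],[-1,0,0,-4,0,0,0],[-1,0,0,-6,0,0,0],[-1,0,0,-8,0,0,0],[-1,0,0,-10,0,0,0],[-1,0,0,-10,0,0,0]]]'
python3 -c "
from h import *
to(.528,.331,.16);c=camera('scene');cv2.imwrite('pics/s8.png',c['frame'])
W=world(c);m=(abs(W[...,0]-.467)<.045)&(abs(W[...,1]+.067)<.045)&(W[...,2]<.13);print(W[m][:,2].max())
f,T,W=wristT()
m=(abs(T[...,0])<.05)&(abs(T[...,1])<.05)&(T[...,2]>-.05)&(T[...,2]<.06)&(cv2.cvtColor(f,cv2.COLOR_BGR2HSV)[...,1]>60);q=T[m];print(q.min(0),q.max(0),np.median(q,0))"
```

```text
time_s: 22.4
eef_pos: [0.4659, -0.0669, 0.0837]
eef_rot: [-0.0, 0.987, 0.162, -0.0]
wrist_force: [-0.7, -0.3, -1.2]
opening: 0.451
grasp_force: 60.1
time_s: 23.28
eef_pos: [0.4676, -0.0676, 0.1863]
eef_rot: [0.001, 0.986, 0.165, 0.002]
wrist_force: [-0.4, 0.6, -0.9]
opening: 0.452
grasp_force: 60.2
pos [ 0.4676 -0.0676  0.1863] yaw 19.0 tilt 0.28 op 0.452 gf 60.2 F [-0.4  0.6 -0.9] q [-0.4  -0.05  1.87  0.    1.31  0.84] t 23.275
shift cm [ 18.7  -35.71   2.58] turn None
0.1086388448349409
[ 0.00538542 -0.03165012 -0.04999049] [0.0308974  0.03107431 0.00241222] [ 0.02317571 -0.00040361 -0.04162028]
```

View pics/s8.png

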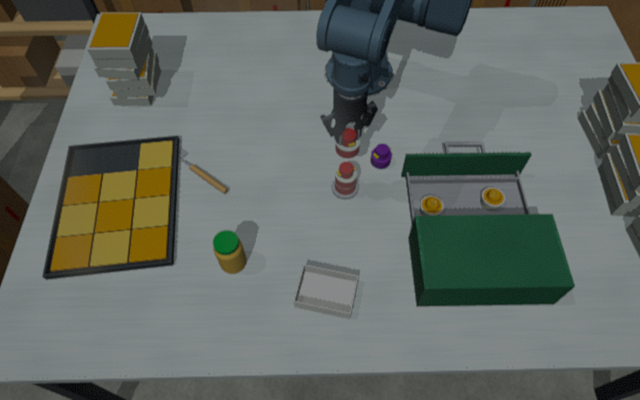

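Cap 3 is off the stack and held (347,143); two caps remain at (345,178) and both tubs are upright in the drawer at (431,204) and (493,197). Carrying the cap to tub 1, the farther one.

```bash
python3 -m handwheel '[[[-1,2.5,-5,0,0,0,0],[-1,5,-10,0,0,0,0],[-1,7.5,-15,0,0,0,0],[-1,10,-20,0,0,0,0],[-1,13,-25,0,0,0,0],[-1,15.5,-30,0,0,0,0],[-1,18,-34.5,0,0,0,0],[-1,18.5,-35.8,2.5,0,0,0],[-1,18.5,-35.8,5,0,0,0],[-1,18.5,-35.8,5,0,0,0]]]'
python3 -c "
from h import *
to(.526,.331,.044)
tub(.526,.331,.012)
f,T,W=wristT()
X,Y,Z=W[...,0],W[...,1],W[...,2]
m=(abs(X-.526)<.05)&(abs(Y-.331)<.05)&(Z>.036)&(Z<.06);q=W[m];print(len(q),q.min(0).round(3),q.max(0).round(3))
m=m&(abs(Z-.042)<.004);q=W[m][:,:2]
# circle fit to outer rim: farthest points
from scipy.optimize import least_squares
k=np.hypot(*(q-[.526,.331]).T)>.026;q=q[k]
print(len(q),least_squares(lambda p:np.hypot(q[:,0]-p[0],q[:,1]-p[1])-.0305,[.526,.331],loss='soft_l1',f_scale=.001).x)
"
```

```text
time_s: 24.62
eef_pos: [0.5219, 0.3309, 0.1299]
eef_rot: [0.001, 0.986, 0.165, -0.004]
wrist_force: [-0.1, 0.1, -0.4]
opening: 0.448
grasp_force: 60.4
pos [0.5219 0.3309 0.1299] yaw 19.0 tilt 0.42 op 0.448 gf 60.4 F [-0.1  0.1 -0.4] q [ 0.37  0.35  1.55 -0.    1.25  1.61] t 24.625
shift cm [0.45 0.12 8.59] turn None
top 97 [0.5303 0.3227 0.0514] [0.5293 0.3227 0.0521]
scene 156 [0.5332 0.3305 0.0514] [0.534  0.3318 0.0517]
1549 [0.518 0.301 0.038] [0.559 0.362 0.056]
742 [0.52487394 0.33039256]
```

```bash
python3 -m handwheel '[[[-1,0.3,0,2,0,0,0],[-1,0.3,0,4,0,0,0],[-1,0.3,0,5,0,0,0],[-1,0.3,0,5,0,0,0],[-1,0.3,0,5,0,0,0]]]'
python3 -c "
from h import *
to(.527,.331,.044)
f,T,W=wristT()
X,Y,Z=W[...,0],W[...,1],W[...,2]
m=(abs(X-.527)<.05)&(abs(Y-.331)<.05)&(Z>.036)&(Z<.046);q=W[m];print(len(q),q.min(0).round(3),q.max(0).round(3))
"
```

```text
time_s: 25.4
eef_pos: [0.5278, 0.3328, 0.0841]
eef_rot: [-0.0, 0.986, 0.165, 0.0]
wrist_force: [0.2, -1.0, -1.6]
opening: 0.449
grasp_force: 60.4
pos [0.5278 0.3328 0.0841] yaw 19.0 tilt 0.04 op 0.449 gf 60.4 F [ 0.2 -1.  -1.6] q [ 0.37  0.41  1.57 -0.    1.17  1.61] t 25.4
shift cm [-0.14  0.15  4.01] turn None
858 [0.529 0.304 0.038] [0.559 0.362 0.044]
```

```bash
python3 -m handwheel '[[[-1,-0.05,0.12,1.2,0,0,0],[-1,-0.05,0.12,2.4,0,0,0],[-1,-0.05,0.12,3.2,0,0,0],[-1,-0.05,0.12,3.8,0,0,0],[-1,-0.05,0.12,4,0,0,0],[-1,-0.05,0.12,4,0,0,0]]]'
python3 -c "
from h import *
to(.527,.331,.044)"
```

```text
time_s: 26.2
eef_pos: [0.5277, 0.3315, 0.044]
eef_rot: [-0.0, 0.986, 0.165, 0.0]
wrist_force: [0.1, -1.2, -0.3]
opening: 0.45
grasp_force: 60.1
pos [0.5277 0.3315 0.044 ] yaw 19.0 tilt 0.04 op 0.45 gf 60.1 F [ 0.1 -1.2 -0.3] q [ 0.37  0.46  1.59 -0.    1.09  1.61] t 26.2
shift cm [-0.09  0.02  0.  ] turn None
```

```bash
python3 -m handwheel '[[[-1,0,0,0.1,0,0,0],[-1,0,0,0.2,0,0,0],[-1,0,0,0.2,0,0,0]]]'
```

```text
time_s: 26.58
eef_pos: [0.5291, 0.3316, 0.0439]
eef_rot: [0.0, 0.986, 0.165, 0.002]
wrist_force: [0.0, -0.9, 9.9]
opening: 0.451
grasp_force: 61.4
```

Contact is at the expected height (z 0.044, 10 N), so the cap is seated. Release, rise and check.

```bash
python3 -m handwheel '[[[-1,0,0,-0.15,0,0,0],[0.2,0,0,-0.15,0,0,0],[0.2,0,0,-0.15,0,0,0],[0.2,0,0,-0.15,0,0,0],[0.2,0,0,-3,0,0,0],[0.2,0,0,-8,0,0,0],[0.2,0,0,-13,0,0,0],[0.2,0,0,-13,0,0,0]]]'
cat >> h.py <<'E'
def cap(x0,y0,zt):
    f,T,W=wristT();X,Y,Z=W[...,0],W[...,1],W[...,2];n=(abs(X-x0)<.045)&(abs(Y-y0)<.045)&(T[...,2]>-.02)
    q=W[n&(Z>zt-.004)&(Z<zt+.008)];print('crown',len(q),((q.min(0)+q.max(0))/2).round(4),(q.max(0)-q.min(0)).round(3),'zmed',np.median(q[:,2]).round(4) if len(q) else None)
    q=W[n&(abs(Z-zt+.028)<.005)];print('shoulder',len(q),np.median(q[:,2]).round(4) if len(q) else None,q.min(0).round(3),q.max(0).round(3))
    hsv=cv2.cvtColor(f,cv2.COLOR_BGR2HSV);H,s=hsv[...,0],hsv[...,1]
    q=W[n&(Z>zt-.024)&(Z<zt-.009)&(H>18)&(H<36)&(s>90)];print('lug pts',len(q),q.mean(0).round(4))
    return f
E
python3 -c "
from h import *
cap(.528,.331,.102);to(.466,-.067,.11,109)
wtub(.551,.161,.012)"
```

```text
time_s: 27.58
eef_pos: [0.5305, 0.3328, 0.1773]
eef_rot: [-0.001, 0.986, 0.165, 0.005]
wrist_force: [0.2, -0.5, -0.0]
opening: 0.602
grasp_force: 0.0
crown 1683 [0.5283 0.3317 0.101 ] [0.04  0.04  0.005] zmed 0.1017
shoulder 1275 0.0742 [0.498 0.302 0.072] [0.559 0.362 0.079]
lug pts 177 [0.5417 0.3374 0.0876]
pos [0.5288 0.332  0.1742] yaw 19.0 tilt 0.27 op 0.604 gf 0.0 F [ 0.  -0.2 -0.8] q [0.37 0.31 1.51 0.   1.32 1.61] t 27.625
shift cm [-18.95  35.69   6.32] turn -90.0
rim 1967 [0.5526 0.1604 0.0461] [0.061 0.063 0.02 ] [0.583 0.192 0.056]
```

Cap 1 of 2 is seated: crown top at 0.102, shoulder at 0.074, centred on the tub. Going back for the next cap.

```bash
python3 -m handwheel '[[[0.3,-3,5,0,0,0,-10],[0.3,-5.5,10,0,0,0,-20],[0.3,-8,15,0,0,0,-30],[0.3,-11,20,0,0,0,-40],[0.3,-13.5,25,0,0,0,-50],[0.3,-16,30,0,0,0,-60],[0.3,-18.5,35,1,0,0,-70],[0.3,-18.95,35.7,3,0,0,-80],[0.3,-18.95,35.7,6,0,0,-90],[0.3,-18.95,35.7,6.3,0,0,-90]]]'
python3 -c "
from h import *
f=cap(.465,-.067,.104);to(.465,-.067,.043,109)"
```

```text
time_s: 28.92
eef_pos: [0.4611, -0.0669, 0.1052]
eef_rot: [-0.004, 0.581, 0.814, -0.001]
wrist_force: [0.2, 0.5, -0.1]
opening: 0.651
grasp_force: 0.0
crown 3117 [ 0.4654 -0.0662  0.1031] [0.04  0.04  0.006] zmed 0.1036
shoulder 2064 0.0761 [ 0.435 -0.096  0.071] [ 0.496 -0.036  0.081]
lug pts 295 [ 0.4564 -0.0467  0.0894]
pos [ 0.4622 -0.067   0.1064] yaw 108.9 tilt 0.32 op 0.652 gf 0.0 F [0.1 0.2 0. ] q [-0.4   0.05  1.95  0.    1.14 -0.73] t 28.975
shift cm [-0.11  0.29  6.34] turn -0.1
```

```bash
python3 -m handwheel '[[[0.3,-0.1,0.3,2.5,0,0,-4],[0.3,-0.1,0.3,4.5,0,0,-4],[0.3,-0.1,0.3,5.7,0,0,-4],[0.3,-0.1,0.3,6.1,0,0,-4],[0.3,-0.1,0.3,6.1,0,0,-4],[-1,-0.1,0.3,6.1,0,0,-4],[-1,-0.1,0.3,6.1,0,0,-4],[-1,-0.1,0.3,6.1,0,0,-4],[-1,-0.1,0.3,6.1,0,0,-4]]]'
python3 -m handwheel '[[[-1,0,0,-0.3,0,0,0],[-1,0,0,-0.3,0,0,10],[-1,0,0,-0.3,0,0,20],[-1,0,0,-0.3,0,0,30],[-1,0,0,-0.3,0,0,40],[-1,0,0,-0.3,0,0,50],[-1,0,0,-0.4,0,0,60],[-1,0,0,-0.5,0,0,70],[-1,0,0,-0.6,0,0,80],[-1,0,0,-0.7,0,0,90]]]'
```

```text
time_s: 30.1
eef_pos: [0.4681, -0.0681, 0.0488]
eef_rot: [0.001, 0.552, 0.834, 0.0]
wrist_force: [-1.9, 0.7, 6.5]
opening: 0.448
grasp_force: 59.9
time_s: 31.35
eef_pos: [0.467, -0.0676, 0.0547]
eef_rot: [-0.0, 0.981, 0.196, -0.0]
wrist_force: [-1.6, 1.0, -0.6]
opening: 0.446
grasp_force: 60.2
```

```bash
python3 -m handwheel '[[[-1,0,0,-1,0,0,0],[-1,0,0,-3,0,0,0],[-1,0,0,-5,0,0,0],[-1,0,0,-8,0,0,0],[-1,0,0,-11,0,0,0],[-1,0,0,-12.5,0,0,0],[-1,0,0,-12.5,0,0,0]]]'
python3 -c "
from h import *
to(.552,.161,.12)
f,T,W=wristT()
m=(abs(T[...,0])<.05)&(abs(T[...,1])<.05)&(T[...,2]>-.05)&(T[...,2]<.06)&(cv2.cvtColor(f,cv2.COLOR_BGR2HSV)[...,1]>60);q=T[m];print(q.min(0),q.max(0))
c=camera('scene');W=world(c);m=(abs(W[...,0]-.467)<.045)&(abs(W[...,1]+.067)<.045)&(W[...,2]<.12);print(W[m][:,2].max())"
```

```text
time_s: 32.22
eef_pos: [0.4683, -0.0681, 0.1809]
eef_rot: [0.001, 0.98, 0.2, 0.001]
wrist_force: [-0.4, 0.2, -0.1]
opening: 0.449
grasp_force: 60.2
pos [ 0.4683 -0.0681  0.1809] yaw 23.1 tilt 0.16 op 0.449 gf 60.2 F [-0.4  0.2 -0.1] q [-0.4  -0.04  1.88  0.    1.3   0.77] t 32.225
shift cm [ 16.67 -17.81   6.09] turn None
[-0.01052805 -0.0314977  -0.04998021] [0.03215504 0.03204776 0.00469033]
0.07765156926010008
```

```bash
python3 -m handwheel '[[[-1,4,-4.5,0,0,0,0],[-1,8,-9,0,0,0,0],[-1,12,-13,0,0,0,0],[-1,15.5,-16.5,0,0,0,0],[-1,16.6,-17.8,1,0,0,0],[-1,16.6,-17.8,4,0,0,0],[-1,16.6,-17.8,7,0,0,0],[-1,16.6,-17.8,8.5,0,0,0],[-1,16.6,-17.8,8.5,0,0,0]]]'
python3 -c "
from h import *
to(.552,.161,.0468)
f,T,W=wristT()
X,Y,Z=W[...,0],W[...,1],W[...,2]
m=(abs(X-.552)<.05)&(abs(Y-.161)<.05)&(Z>.036)&(Z<.046);q=W[m];print(len(q),q.min(0).round(3),q.max(0).round(3))
"
```

```text
time_s: 33.45
eef_pos: [0.5493, 0.1602, 0.0929]
eef_rot: [-0.0, 0.98, 0.199, -0.002]
wrist_force: [0.7, -0.2, 0.7]
opening: 0.454
grasp_force: 60.3
pos [0.5493 0.1602 0.0929] yaw 23.0 tilt 0.22 op 0.454 gf 60.3 F [ 0.7 -0.2  0.7] q [ 0.08  0.29  1.7  -0.    1.15  1.25] t 33.45
shift cm [0.29 0.04 4.61] turn None
1064 [0.546 0.134 0.039] [0.584 0.192 0.044]
```

```bash
python3 -m handwheel '[[[-1,0.15,0.05,1.5,0,0,0],[-1,0.15,0.05,2.5,0,0,0],[-1,0.15,0.05,3,0,0,0],[-1,0.15,0.05,3,0,0,0]]]'
python3 -c "
from h import *
to(.552,.161,.0468)"
```

```text
time_s: 34.0
eef_pos: [0.552, 0.161, 0.0642]
eef_rot: [-0.0, 0.98, 0.199, -0.0]
wrist_force: [0.6, -0.2, 0.5]
opening: 0.448
grasp_force: 60.3
pos [0.552  0.161  0.0642] yaw 23.0 tilt 0.06 op 0.448 gf 60.3 F [ 0.6 -0.2  0.5] q [ 0.08  0.34  1.71 -0.    1.1   1.25] t 34.0
shift cm [ 0.   -0.    1.74] turn None
```

```bash
python3 -m handwheel '[[[-1,0,0,0.6,0,0,0],[-1,0,0,1.2,0,0,0],[-1,0,0,1.7,0,0,0],[-1,0,0,1.9,0,0,0],[-1,0,0,1.9,0,0,0]]]'
```

```text
time_s: 34.62
eef_pos: [0.5536, 0.1611, 0.0468]
eef_rot: [0.0, 0.98, 0.199, 0.001]
wrist_force: [-0.2, 1.0, 4.7]
opening: 0.45
grasp_force: 60.7
```

Seated at the predicted height. Release, rise and check both caps.

```bash
python3 -m handwheel '[[[-1,0,0,-0.1,0,0,0],[0.2,0,0,-0.1,0,0,0],[0.2,0,0,-0.1,0,0,0],[0.2,0,0,-0.1,0,0,0],[0.2,0,0,-3,0,0,0],[0.2,0,0,-8,0,0,0],[0.2,0,0,-13,0,0,0],[0.2,0,0,-14,0,0,0],[0.2,0,0,-14,0,0,0]]]'
python3 -c "
from h import *
cap(.553,.161,.102);f=cap(.528,.331,.102);cv2.imwrite('pics/w9.png',f)
X=wristT()[2];m=(X[...,2]>.085)&(X[...,2]<.1)&(X[...,0]<.40)&(X[...,0]>.35);q=X[m];print('bar',len(q),np.median(q,0).round(4),q.min(0).round(3),q.max(0).round(3))
to(.378,.265,.15,90)"
```

```text
time_s: 35.75
eef_pos: [0.5526, 0.161, 0.1861]
eef_rot: [0.0, 0.98, 0.199, 0.001]
wrist_force: [-1.8, -0.5, -1.2]
opening: 0.595
grasp_force: 0.0
crown 1594 [0.5545 0.1619 0.101 ] [0.039 0.04  0.006] zmed 0.1017
shoulder 1204 0.0743 [0.524 0.131 0.07 ] [0.584 0.192 0.079]
lug pts 181 [0.5654 0.1668 0.0874]
crown 1150 [0.53   0.3309 0.1011] [0.04  0.04  0.006] zmed 0.1017
shoulder 879 0.0743 [0.5   0.301 0.069] [0.56  0.361 0.079]
lug pts 185 [0.5307 0.33   0.0875]
bar 303 [0.3889 0.3059 0.091 ] [0.379 0.285 0.085] [0.4   0.32  0.093]
pos [0.5511 0.1609 0.1836] yaw 23.0 tilt 0.21 op 0.601 gf 0.0 F [ 0.1 -0.   0.1] q [0.08 0.2  1.62 0.   1.33 1.25] t 35.9
shift cm [-11.86 -16.34   3.42] turn -67.0
```

View pics/w9.png

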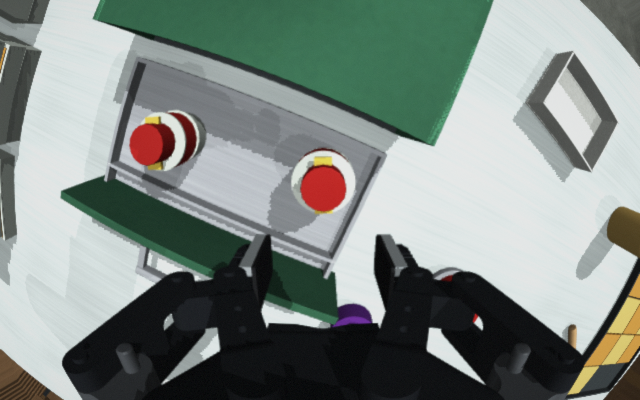

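Both tubs in the drawer have red caps seated (152,140) and (322,180); crowns are at 0.102 and shoulders level. Back to the handle.

```bash
python3 -m handwheel '[[[-0.2,-2,-3,0,0,0,-10],[-0.2,-4,-6,0,0,0,-20],[-0.2,-6,-9,0,0,0,-30],[-0.2,-8,-12,0,0,0,-40],[-0.2,-10,-14,0,0,0,-50],[-0.2,-11.9,-16.3,0,0,0,-60],[-0.2,-11.9,-16.3,2,0,0,-67],[-0.2,-11.9,-16.3,4,0,0,-67],[-0.2,-11.9,-16.3,4,0,0,-67]]]'
python3 -c "
from h import *
X=wristT()[2];m=(X[...,2]>.088)&(X[...,2]<.097)&(X[...,0]<.41)&(X[...,0]>.35)&(abs(X[...,1]-.29)<.02);q=X[m];print('bar',len(q),np.median(q,0).round(4),q.min(0).round(3),q.max(0).round(3))
to(.378,.265,.028,90)"
```

```text
time_s: 37.02
eef_pos: [0.3769, 0.2638, 0.143]
eef_rot: [-0.001, 0.707, 0.707, -0.003]
wrist_force: [-0.2, 0.4, 0.6]
opening: 0.401
grasp_force: 0.0
bar 715 [0.3843 0.2912 0.0914] [0.379 0.27  0.089] [0.39  0.31  0.094]
pos [0.378  0.2641 0.1443] yaw 90.0 tilt 0.21 op 0.396 gf 0.0 F [-0.8 -0.4  0.3] q [ 0.35 -0.02  1.94  0.    1.23  0.35] t 37.075
shift cm [ 0.1   0.04 11.63] turn -0.0
```

```bash
python3 -m handwheel '[[[-0.2,0.1,0.6,3,0,0,0],[-0.2,0.1,0.6,6,0,0,0],[-0.2,0.1,0.6,9,0,0,0],[-0.2,0.1,0.6,11,0,0,0],[-0.2,0.1,0.6,11.6,0,0,0],[-0.2,0.1,0.6,11.6,0,0,0],[-1,0.1,0.6,11.6,0,0,0],[-1,0.1,0.6,11.6,0,0,0],[-1,0.1,0.6,11.6,0,0,0]]]'
python3 -m handwheel '[[[-1,0,0.3,0,0,0,0],[-1,0,1,0,0,0,0],[-1,0,2,0,0,0,0],[-1,0,3,0,0,0,0],[-1,0,4,0,0,0,0],[-1,0,5,0,0,0,0],[-1,0,6,0,0,0,0],[-1,0,7,0,0,0,0],[-1,0,8,0,0,0,0],[-1,0,9,0,0,0,0]]]'
```

```text
time_s: 38.2
eef_pos: [0.3861, 0.2659, 0.0309]
eef_rot: [0.0, 0.707, 0.707, 0.001]
wrist_force: [-1.7, -1.5, 5.6]
opening: 0.108
grasp_force: 59.8
time_s: 39.45
eef_pos: [0.4762, 0.2653, 0.0309]
eef_rot: [0.001, 0.707, 0.707, 0.0]
wrist_force: [-1.8, -3.3, 6.9]
opening: 0.105
grasp_force: 60.0
```

```bash
python3 -m handwheel '[[[-1,0,1,0,0,0,0],[-1,0,2,0,0,0,0],[-1,0,3,0,0,0,0],[-1,0,4,0,0,0,0],[-1,0,5,0,0,0,0],[-1,0,6,0,0,0,0],[-1,0,7,0,0,0,0],[-1,0,7.8,0,0,0,0],[-1,0,8.2,0,0,0,0],[-1,0,8.4,0,0,0,0]]]'
python3 -m handwheel '[[[-1,0,0.2,0,0,0,0],[-1,0,0.4,0,0,0,0],[-1,0,0.6,0,0,0,0],[-1,0,0.8,0,0,0,0],[-1,0,0.8,0,0,0,0]]]'
```

```text
time_s: 40.7
eef_pos: [0.5602, 0.2648, 0.0309]
eef_rot: [0.001, 0.707, 0.707, 0.0]
wrist_force: [-1.7, -4.7, 6.9]
opening: 0.104
grasp_force: 60.0
time_s: 41.32
eef_pos: [0.5682, 0.2647, 0.0309]
eef_rot: [0.001, 0.707, 0.707, 0.0]
wrist_force: [-0.1, -4.2, 5.8]
opening: 0.104
grasp_force: 59.8
```

```bash
python3 -m handwheel '[[[-1,0,0.2,0,0,0,0],[-1,0,0.4,0,0,0,0],[-1,0,0.6,0,0,0,0],[-1,0,0.6,0,0,0,0]]]'
```

```text
time_s: 41.82
eef_pos: [0.5731, 0.2647, 0.0309]
eef_rot: [0.0, 0.707, 0.707, -0.001]
wrist_force: [-5.0, -5.8, 10.0]
opening: 0.107
grasp_force: 60.3
```

Force is rising. One more small nudge to find the stop.

```bash
python3 -m handwheel '[[[-1,0,0.15,0,0,0,0],[-1,0,0.3,0,0,0,0],[-1,0,0.3,0,0,0,0]]]'
```

```text
time_s: 42.2
eef_pos: [0.5728, 0.2646, 0.0309]
eef_rot: [-0.002, 0.707, 0.707, -0.003]
wrist_force: [-16.7, -6.7, 19.2]
opening: 0.105
grasp_force: 61.7
```

Fully shut: it stalls at x 0.573, matching the shell front 0.628 − 0.055. Release, lift and verify.

```bash
python3 -m handwheel '[[[-0.2,0,0,0,0,0,0],[-0.2,0,0,0,0,0,0],[-0.2,0,0,0,0,0,0],[-0.2,0,-0.3,-3,0,0,0],[-0.2,0,-0.3,-8,0,0,0],[-0.2,0,-0.3,-13,0,0,0],[-0.2,0,-0.3,-18,0,0,0],[-0.2,0,-0.3,-18,0,0,0]]]'
python3 -c "
from h import *
f,T,W=wristT();m=(W[...,2]>.088)&(W[...,2]<.097)&(abs(W[...,0]-.57)<.02)&(abs(W[...,1]-.29)<.02);q=W[m];print('bar',len(q),((q.min(0)+q.max(0))/2).round(4),q.min(0).round(3),q.max(0).round(3))
m=(abs(W[...,2]-.118)<.004)&(abs(W[...,1]-.29)<.03);print('shell front x',np.percentile(W[m][:,0],[0.5,2]))
m=(abs(W[...,2]-.104)<.004)&(abs(W[...,1]-.29)<.03)&(W[...,0]<.64);print('panel',W[m][:,0].min(),W[m][:,0].max())
to(.57,.265,.2);c=camera('top');cv2.imwrite('pics/t9.png',np.hstack([cv2.resize(c['frame'][90:290,90:470],(456,240)),cv2.resize(f,(384-40,240))]))
Wt=world(c)
d=dict(np.load('top0.npz'));x=np.abs(c['frame'].astype(int)-d['frame']).sum(2)
for n,(u,v,a,b) in dict(carton=(285,120,60,48),jar=(372,150,38,40),scraper=(392,230,58,55)).items(): print(n,x[v:v+b,u:u+a].mean().round(1))"
```

```text
time_s: 43.2
eef_pos: [0.5764, 0.2665, 0.2156]
eef_rot: [0.003, 0.707, 0.707, 0.004]
wrist_force: [0.5, -0.2, -0.3]
opening: 0.401
grasp_force: 0.0
bar 410 [0.5728 0.2898 0.0914] [0.567 0.27  0.089] [0.578 0.31  0.094]
shell front x [0.62782846 0.62989377]
panel 0.6172815393501953 0.6279606540926617
pos [0.5747 0.266  0.2123] yaw 90.0 tilt 0.29 op 0.394 gf 0.0 F [ 0.1  0.6 -0.4] q [0.25 0.29 1.44 0.   1.4  0.25] t 43.25
shift cm [-0.1  -0.48  1.23] turn None
carton 18.2
jar 15.9
scraper 17.7
```

View pics/t9.png

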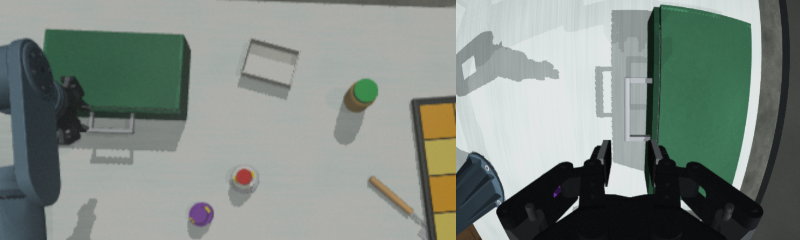

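The drawer is flush: bar at 0.573, panel flush with the shell at 0.628. The spare cap is on its stand at (244,177), and carton, jar and scraper are in place. The robot touches nothing.

```bash
python3 -c "
from bench import ctrl
print(ctrl.hand_in())"
```

```text
the job is handed in; nothing more can be done
None
```

I handed the job in: both filled tubs are upright in the drawer, each closed with a red cap, the drawer is fully shut, and the spare cap is still on its stand with the carton, jar and scraper untouched.

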